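# Clamp a cream canister and press its cover home

## Task

Stand the blue canister, upright, in the open three-jaw chuck, then turn the chuck's sleeve by its red handle until all three jaws grip the canister firmly. Then take the flat white cover from the sloped rack, lay it centred on the canister and press it straight down until it sits level on the canister's rim, pushing the orange seal home; let go and leave the canister clamped. The fingers must not touch the orange seal, the canister must not tip over, and everything else on the table stays where it is.

Things in the scene. Friction and masses are not known exactly. Their poses are not given: they have to be found in the camera images.
- canister: Blue upright cylinder with a paper band, diameter 66 mm, 76 mm tall to its flat rim, 0.25 kg, loose. Origin: centre of its underside, z up. An orange seal disc stands out of its top.
- seal: Orange push-fit seal disc, diameter 52 mm, in the canister's mouth. Origin on the canister's axis; its top is 8 mm above the origin, so 8 mm above the canister's rim when the seal is fully up (0 to 2 mm less at the start). About 8 N pushes it down, straight along the canister's axis and it stays there, level with the rim when home.
- cover: Flat round white cover, diameter 84 mm, 6 mm thick, with a black bar grip on top: 54 mm long (along the cover's x), 14 mm wide (along y), 24 mm high, so its top is 30 mm above the underside. 0.12 kg, loose. Origin: centre of the underside; z is the normal out of the top. No skirt. It starts on the rack's face, tilted 35 degrees, bar running up the slope.
- rack: Fixed green sloped rack, 130 x 115 mm. Its face slopes by 35 degrees, rising towards the rack's +x, so that it faces the rack's -x and up (towards the robot); middle of the face 75 mm above the table, top edge 111 mm, a 14 mm ledge along the lower edge. Origin: centre of its underside.
- chuck: Fixed clamping chuck lying flat: grey base plate 190 x 190 x 6 mm, round aluminium floor of diameter 136 mm whose top is 25 mm above the table, three steel jaws on it. Origin: centre of the underside, on the chuck's axis, z up.
- chuck_floor (a point): Centre of the chuck's floor, 25 mm above the table, on the chuck's axis: the canister's underside belongs here (somewhere between the open jaws; they centre it as they close).
- sleeve (a joint): Angle of the dark knurled sleeve (diameter 170 mm) round the chuck's axis, rad, 0 = jaws wide open; grows counter-clockwise seen from above, up to 1.4. Each rad moves all jaws 10 mm inwards; they meet a 66 mm canister at about 1.0. It starts between 0 and 0.25. Needs 3 N at the handle, more once the jaws meet the canister: push on there to 8 to 12 N. It stays where left.
- handle (a point): Top centre of the sleeve's upright handle: round post, diameter 19 mm, red upper 45 mm, top 105 mm above the table, 112 mm from the chuck's axis; it travels with the sleeve on the robot's side of the chuck.
- jaw_a: Steel jaw on the chuck floor, 30 mm long radially, 18 mm wide, 22 mm high (top 47 mm above the table). Its inner face is 43 mm from the chuck's axis when wide open. Origin: on the chuck's axis at floor height; x points outwards to the jaw.
- jaw_b: Second jaw, like jaw_a, 120 degrees on.
- jaw_c: Third jaw, like jaw_a, 240 degrees on.
- done_canister: Bystander: amber canister of the same size with a black lid, 88 mm tall. Origin: centre of underside.
- carton_a: Bystander: blue carton 70 x 70 x 85 mm. Origin: centre of underside.
- carton_b: Bystander: blue carton 70 x 70 x 85 mm. Origin: centre of underside.
- lotion: Bystander: white bottle with a blue cap, diameter 52 mm, 150 mm tall. Origin: centre of underside.
- label_roll: Bystander: white label roll lying flat, diameter 100 mm, 50 mm high. Origin: centre of underside.
- scanner: Bystander: grey and black hand scanner, about 150 x 60 x 36 mm, lying on the table. Origin: under its grip.
- spatula: Bystander: spatula 200 mm long lying on the table.

How it is judged (in metres and radians):
On the way, in this order (a step that is already met when the one before it is completed fails the run):
1. the canister stands upright on the chuck's floor between the open jaws (z of canister in the frame of chuck_floor between -0.003 and 0.003 m and angle between canister's own z axis and vertical below 0.05 rad and horizontal distance between canister and chuck_floor below 0.011 m), for 0.2 s.
2. all three jaws grip the canister (z of canister in the frame of chuck_floor between -0.003 and 0.003 m and angle between canister's own z axis and vertical below 0.05 rad and contact force between each of jaw_a, jaw_b, jaw_c and canister above 2 N and horizontal distance between canister and chuck_floor below 0.004 m), for 0.2 s.
3. the cover is over the canister, on the seal that still stands proud (horizontal distance between cover and canister below 0.02 m and z of cover in the frame of canister above 0.0785 m and contact force between cover and seal above 0.3 N and contact force between each of jaw_a, jaw_b, jaw_c and canister above 2 N).
At the end, for the whole second after the job is handed in: Canister upright (0.05 rad) on the chuck floor (3 mm), within 4 mm of its axis, each jaw pressing on it with over 2 N. Cover right way up: centre within 9 mm of the canister axis, underside within 1.5 mm above the rim, parallel to it (0.03 rad). Both at rest (all of step 2 and horizontal distance between cover and canister below 0.009 m and z of cover in the frame of canister between 0.074 and 0.0775 m and angle between the z axis of cover and the z axis of canister, either way round below 0.03 rad and angle between cover's own z axis and vertical below 0.2 rad and linear speed of each of cover, canister below 0.01 m/s); the robot touches nothing.
It fails at once if the fingers touch the orange seal (contact force between the fingers and seal above 1 N).
It fails at once if the canister is tipped over (angle between canister's own z axis and vertical above 0.7 rad).
It fails at once if a bystander is shifted by more than 30 mm (distance of any of done_canister, carton_a, carton_b, lotion, label_roll, scanner, spatula from where it was at the start of the episode above 0.03 m).
It also fails if it takes over 72 s, if anything falls off the work surface, if the arm or the gripper's body presses on something with over 40 N, if the wrist force passes 120 N, or if a joint passes its speed limit or range.

## Robot

A 6-joint arm with a two-finger parallel gripper is mounted at the origin on the work surface. World frame = base frame: x ahead of the robot, y to its left, z up, the work surface at z = 0. Lengths are in mm, angles in rad, forces in N, time in s.
With the tool pointing down it reaches from about 350 to 775 mm from the base axis. Payload 7.3 kg.
Tool frame: the origin (TCP) lies at the very end of the fingers, on their centre line; the grasp point (between the pads) lies 19 mm behind it; z points along the fingers, y is the line along which they close (so a half turn about z gives the same grasp; the last joint's range is limited). The gripper opens to 92 mm and grips with 3 to 60 N. Pads are 19 mm wide; open, the fingers measure 130 mm over their backs; the gripper's body (75 mm by 190 mm) begins 47 mm behind the grasp point.
Start: joints at [-0.146, 0.342, 1.524, -0, 1.275, -0.146], TCP at [525.022, 0.019, 191.641] pointing down, gripper open.
Joint ranges: [-2.53, 2.53], [-0.77, 2.02], [0.04, 2.7], [-1, 4.14], [0.28, 2.66], [-3.11, 3.11]. Speed limits (rad/s): [2.57, 2.57, 3.14, 3.14, 3.14, 3.14].

## Interface

Orientations are given as [roll, pitch, yaw] about the fixed x, y, z axes, in that order (R = Rz(yaw) Ry(pitch) Rx(roll)).
In Python, from plant import bot gives the robot as it stands.
- The arm moves only by the tool jog_arm, never from a script. Its argument "targets" is a list of rows, each an object with "xyz": the shift along the tool's x, y, z as a fraction of full scale, a list of three; "spin": the turn about the tool's z as a fraction of full scale. In form: [{"xyz": [x, y, z], "spin": spin}, ...]. A call has exactly 10 rows; each row shifts and turns the commanded pose from where the row before left it, along the tool's axes as they then stand; what a row does not reach is not made up. Full scale, the value 1, is 80 mm for a shift and 0.1 rad for a turn. A row lasts 1/8 s, in which the tool goes at most 62.5 mm and 10.7 degrees, less where a joint would pass 70% of its speed; a pose out of reach is approached as far as the arm can. A call with a number of a shift or a turn outside -1 to 1 is refused whole. A call with a gripper value outside its range is refused whole. "gripper" is the opening in per cent of the stroke, from 0 (shut) to 100 (fully open), set as the call begins (left out, the last holds). The fingers move at their own pace and stop on an object; the grip force is fixed at half the most. Time passes only in rows, so rows that do not move let the fingers close, or fill a call up. It gives the time, the measured TCP pose, the force, the opening and the grip force at its end, in the units of the state.
- bot.get_obs(): the state, without advancing time (a new reading comes with each control period).
- bot.capture(name): name is "scene" or "side" or "wrist"; returns the picture (400x640x3 uint8, blue, green, red); there is no depth.
- bot.get_calibration(name): a dict with "vfov" (degrees; the focal length in pixels is half the picture's height over the tangent of half this angle, whatever the lens; pixels are square), "cx", "cy" (the principal point, pixels), "k1" (the pictures are not rectified: a ray, as slopes to the right and down, at radius r is drawn at 1 + k1 r^2 times it, then the intrinsics apply), "eye" and "rotation" of the camera in the world. Camera axes: x right, y down, z forward; pixel columns grow to the right and rows downward; lengths in mm; the calibration is good to about 2 mm. A picture is of the moment at which its call begins: read the wrist's pose just before it. get_calibration takes no time and is no camera call; for the wrist camera it gives the pose at the moment of the call.
- bot.close_job(): hands the job in; it is judged then, once.
The state is a dict: "time": time; "joint_positions": joint angles; "dq": joint speeds; "tau": joint torques, N m; "tool_pos": TCP position; "tcp_rot": TCP orientation; "contact_force": force on the tool from outside, world axes, zero at the start; "moment": the same for the moment, N m; "grip_width": finger opening in mm; "finger_force": force on a finger pad.
Only numpy, scipy, OpenCV 4.12 (cv2) and the standard library are available. Lean on these libraries where they do the work, as an engineer would, in place of code of your own. Each camera call takes 0.05 s, during which the arm holds its last target. There are 200 camera calls.

## Working session

There is one attempt and no reset: what is moved stays moved. The work goes in short steps, Python scripts to look and compute and a tool call to move; the robot and the scene stay as the last step left them, time stands still between calls to the robot, and variables do not carry over. Pictures are saved under pics/ and viewed, at most 10 in all, crops included, and the job is handed in when it is done.

Besides the shell and the picture viewer there is one more tool, called after ">>>" as name(argument=value, ...), one argument or row to a line, values as JSON. jog_arm: Moves the arm, as the interface text tells. Shift numbers are shares of 80 mm and turn numbers shares of 0.1 rad, none past 1 either way. Its arguments: {"type":"object","properties":{"targets":{"type":"array","items":{"type":"object","properties":{"xyz":{"type":"array","items":{"type":"number"}},"spin":{"type":"number"}}}},"gripper":{"type":"number"}},"required":["targets"]}

```bash
mkdir -p pics; ls; python3 - <<'E'
from plant import bot
import cv2
o=bot.get_obs();print({k:o[k] for k in('time','tool_pos','tcp_rot','grip_width','contact_force')})
for n in('scene','side','wrist'):
    print(n,bot.get_calibration(n)); cv2.imwrite(f'pics/{n}0.png',bot.capture(n))
E
```

```text
pics
{'time': 0.0, 'tool_pos': array([5.24524889e+02, 1.05663803e-01, 1.90932960e+02]), 'tcp_rot': array([-3.14001698e+00, -2.36935617e-04,  1.57080829e+00]), 'grip_width': 92.00674871356227, 'contact_force': array([ 0.0614938 ,  0.96283755, -0.11695934])}
scene {'vfov': 42.752565737619335, 'cx': 327.87688227722384, 'cy': 202.63950305366242, 'k1': -0.16040506635149793, 'eye': array([1278.80392199,  644.1817039 , 1385.85995597]), 'rotation': array([-2.50257311,  0.01411584,  2.22789353])}
side {'vfov': 53.55944116199666, 'cx': 324.2492633057163, 'cy': 196.03386175897916, 'k1': -0.00537826717758654, 'eye': array([ 485.46953285, -998.47939192,  737.05471561]), 'rotation': array([-2.11044978,  0.01293696, -0.03446374])}
wrist {'vfov': 62.06957110197737, 'cx': 326.9881899458028, 'cy': 201.12355311555513, 'k1': 0.007302313892115345, 'eye': array([525.10284315,  67.05697708, 384.46173297]), 'rotation': array([2.88982144e+00, 1.67752271e-03, 8.69342278e-04])}
```

View pics/scene0.png

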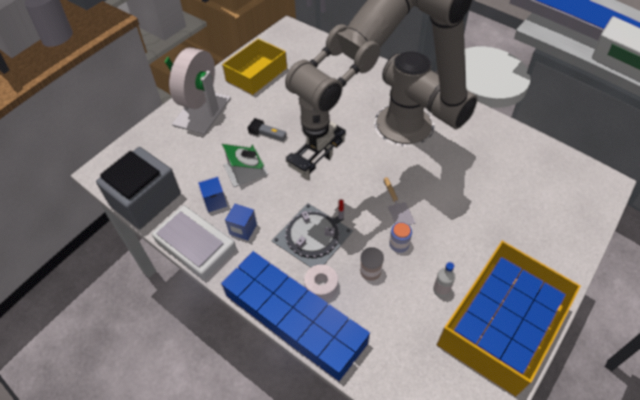

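View pics/side0.png

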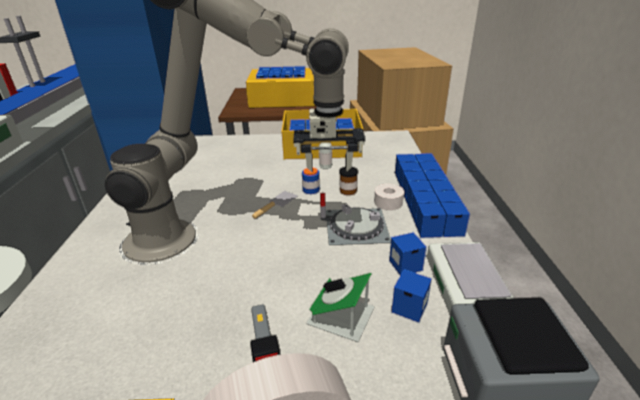

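The scene view shows the canister at (401,229), the chuck near (313,232), the red handle near (341,207) and the rack near (243,157). The side view shows the canister near (310,180), the chuck near (358,225) and the cover on the rack near (338,290).

View pics/wrist0.png

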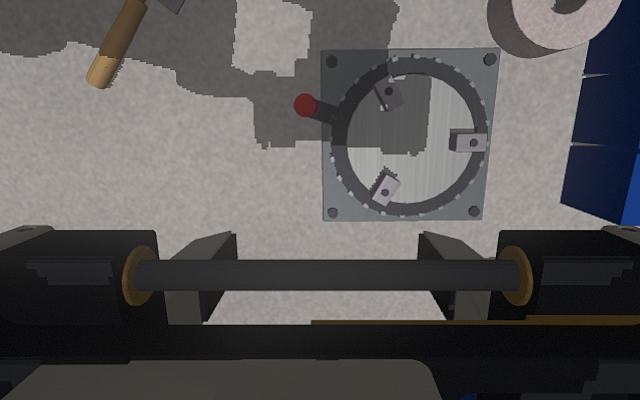

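```bash
cat > h.py <<'E'
import numpy as np, cv2
from scipy.spatial.transform import Rotation as R
from plant import bot
def cam(n):
    c=bot.get_calibration(n); c['f']=200/np.tan(np.radians(c['vfov'])/2); c['R']=R.from_euler('xyz',c['rotation']).as_matrix(); return c
def ray(c,u,v):
    d=np.array([(u-c['cx'])/c['f'],(v-c['cy'])/c['f']]); s=d.copy()
    for _ in range(20): s=d/(1+c['k1']*(s@s))
    return c['R']@np.array([s[0],s[1],1])
def plane(c,u,v,z):
    d=ray(c,u,v); return c['eye']+d*(z-c['eye'][2])/d[2]
def tri(cs,ps):
    A=0;b=0
    for c,p in zip(cs,ps):
        d=ray(c,*p); d/=np.linalg.norm(d); M=np.eye(3)-np.outer(d,d); A=A+M; b=b+M@c['eye']
    return np.linalg.solve(A,b)
def proj(c,p):
    q=c['R'].T@(np.array(p)-c['eye']); s=q[:2]/q[2]; s=s*(1+c['k1']*(s@s)); return s*c['f']+[c['cx'],c['cy']]
def blobs(im,lo,hi,amin=15):
    m=cv2.inRange(cv2.cvtColor(im,cv2.COLOR_BGR2HSV),lo,hi)
    n,l,st,ce=cv2.connectedComponentsWithStats(m)
    return [(ce[i].round(1).tolist(),st[i].tolist()) for i in range(1,n) if st[i][4]>=amin]
E
python3 - <<'E'
from h import *
for n in('scene','side','wrist'):
    im=cv2.imread(f'pics/{n}0.png')
    print(n,'orange',blobs(im,(5,150,150),(14,255,255)),'\n red',blobs(im,(0,170,70),(4,255,255)),blobs(im,(172,150,70),(180,255,255)),'\n green',blobs(im,(50,120,50),(80,255,255),80))
E
```

```text
scene orange [([401.4, 229.4], [395, 224, 14, 12, 128])] 
 red [([340.9, 205.4], [339, 201, 4, 10, 28])] [] 
 green [([199.3, 80.1], [196, 72, 9, 17, 87]), ([232.1, 154.7], [224, 145, 20, 21, 180])]
side orange [([310.0, 171.2], [304, 168, 13, 7, 59])] 
 red [([7.1, 78.3], [0, 64, 16, 30, 195]), ([322.2, 199.8], [321, 194, 4, 12, 39]), ([264.9, 355.8], [255, 353, 23, 7, 46])] [] 
 green [([341.5, 297.3], [311, 274, 60, 41, 720])]
wrist orange [] 
 red [] [] 
 green []
```

The wrist view shows the chuck: plate bolts at (332,61), (490,60), (333,212) and (474,211), the handle's top at (306,105), and no canister yet.

```bash
python3 - <<'E'
from h import *
w=cam('wrist');s=cam('scene');d=cam('side')
P=[plane(w,*p,6) for p in[(332,61),(490,60),(333,212),(474,211)]]
print(np.round(P,0),'bolts mean',np.mean(P,0).round(1))
# diagonals cross -> plate centre
im=cv2.imread('pics/wrist0.png')
P=[plane(w,*p,6) for p in[(321,50),(499,47),(322,220),(483,220)]];print(np.round(P,0),np.mean(P,0).round(1))
print('handle top',plane(w,306,105,105), 'tri red',tri([s,d],[(340.9,205.4),(322.2,199.8)]))
print('seal tri',tri([s,d],[(401.4,229.4),(310,171.2)]),plane(s,401.4,229.4,83),plane(d,310,171.2,83))
# cover white on rack: within side/scene
for n,box,c in(('side',(300,265,380,325),d),('scene',(215,135,270,190),s)):
    im=cv2.imread(f'pics/{n}0.png');x0,y0,x1,y1=box
    cv2.imwrite(f'pics/{n}c.png',cv2.resize(im[y0:y1,x0:x1],None,fx=8,fy=8,interpolation=cv2.INTER_CUBIC))
a=cv2.imread('pics/sidec.png');b=cv2.imread('pics/scenec.png')
a=cv2.resize(a,(400,300));b=cv2.resize(b,(300,300));cv2.imwrite('pics/rack.png',np.hstack([a,b]))
E
```

```text
[[530. 123.   6.]
 [697. 124.   6.]
 [532. -44.   6.]
 [699. -42.   6.]] bolts mean [614.2  40.2   6. ]
[[518. 134.   6.]
 [705. 136.   6.]
 [519. -54.   6.]
 [710. -53.   6.]] [613.   40.8   6. ]
handle top [507.76135477  75.2959874  105.        ] tri red [506.59979048  76.36424674  79.94697205]
seal tri [468.03687114 279.03102259  79.05874891] [468.66447634 280.29058131  83.        ] [469.51184358 269.58145184  83.        ]
```

View pics/rack.png

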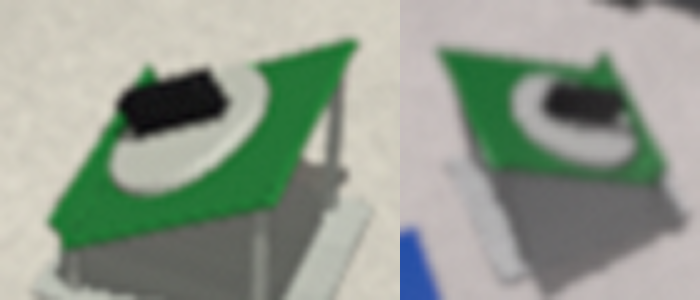

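The crops show the white cover on the green rack with the bar running up the slope, roughly along world x. The chuck axis is near (614, 40), the handle at (507, 75) and the canister near (468, 279). I'm moving beside the canister for a close look.

>>> jog_arm(
  targets=[
    {"xyz": [0.6, -0.29, 0], "spin": 0},
    {"xyz": [0.6, -0.29, 0], "spin": 0},
    {"xyz": [0.6, -0.29, 0], "spin": 0},
    {"xyz": [0.6, -0.29, 0], "spin": 0},
    {"xyz": [0.6, -0.29, 0], "spin": 0},
    {"xyz": [0.49, -0.26, 0], "spin": 0},
    {"xyz": [0, 0, 0], "spin": 1},
    {"xyz": [0, 0, 0], "spin": 1},
    {"xyz": [0, 0, 0], "spin": 1},
    {"xyz": [0, 0, 0], "spin": 1},
  ],
  gripper=100,
)

```text
time: 1.4
tool_pos: [388.0, 279.2, 191.4]
tcp_rot: [-3.141, 0.0, 1.168]
contact_force: [-0.1, 0.6, 0.4]
grip_width: 91.7
finger_force: 0.0
```

>>> jog_arm(
  targets=[
    {"xyz": [0, 0, 0], "spin": 1},
    {"xyz": [0, 0, 0], "spin": 1},
    {"xyz": [0, 0, 0], "spin": 1},
    {"xyz": [0, 0, 0], "spin": 1},
    {"xyz": [0, 0, 0], "spin": 1},
    {"xyz": [0, 0, 0], "spin": 1},
    {"xyz": [0, 0, 0], "spin": 1},
    {"xyz": [0, 0, 0], "spin": 1},
    {"xyz": [0, 0, 0], "spin": 1},
    {"xyz": [0, 0, 0], "spin": 1},
  ],
)

```text
time: 2.65
tool_pos: [388.0, 279.1, 191.4]
tcp_rot: [3.141, 0.001, 0.167]
contact_force: [-0.3, -0.9, -0.3]
grip_width: 91.4
finger_force: 0.0
```

>>> jog_arm(
  targets=[
    {"xyz": [0, 0, 0], "spin": 0.9},
    {"xyz": [0, 0, 0], "spin": 0.81},
    {"xyz": [0, 0, 0], "spin": 0},
    {"xyz": [0, 0, 0], "spin": 0},
    {"xyz": [0, 0, 0], "spin": 0},
    {"xyz": [0, 0, 0], "spin": 0},
    {"xyz": [0, 0, 0], "spin": 0},
    {"xyz": [0, 0, 0], "spin": 0},
    {"xyz": [0, 0, 0], "spin": 0},
    {"xyz": [0, 0, 0], "spin": 0},
  ],
)

```text
time: 3.9
tool_pos: [388.2, 279.2, 191.6]
tcp_rot: [3.142, -0.0, -0.0]
contact_force: [0.7, -0.3, 0.5]
grip_width: 92.0
finger_force: 0.0
```

```bash
python3 - <<'E'
from h import *
o=bot.get_obs();print(o['time'],o['tool_pos'],o['tcp_rot'])
w=cam('wrist');im=bot.capture('wrist');cv2.imwrite('pics/w1.png',im)
for b in blobs(im,(5,150,80),(14,255,255),100): print(b,plane(w,*b[0],83))
E
```

```text
3.9 [388.22794295 279.22042149 191.63276141] [ 3.14158273e+00 -1.30906427e-04 -1.54581341e-04]
([326.3, 99.0], [297, 69, 59, 61, 2793]) [468.97313466 280.11412853  83.        ]
```

View pics/w1.png

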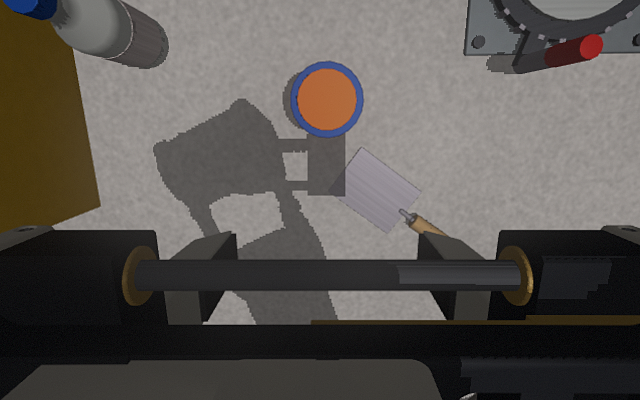

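The wrist view shows the orange seal centred at (326,99), which puts the canister at (469, 280). The flat spatula blade lies nearby at (380,190). Now descending and gripping.

>>> jog_arm(
  targets=[
    {"xyz": [0.5, -0.01, 0], "spin": 0},
    {"xyz": [0.5, 0, 0], "spin": 0},
    {"xyz": [0, 0, 0], "spin": 0},
    {"xyz": [0, 0, 0.6], "spin": 0},
    {"xyz": [0, 0, 0.6], "spin": 0},
    {"xyz": [0, 0, 0.4], "spin": 0},
    {"xyz": [0, 0, 0.2], "spin": 0},
    {"xyz": [0, 0, 0.12], "spin": 0},
    {"xyz": [0, 0, 0], "spin": 0},
    {"xyz": [0, 0, 0], "spin": 0},
  ],
)

```text
time: 5.2
tool_pos: [469.0, 280.4, 39.2]
tcp_rot: [-3.141, -0.002, -0.0]
contact_force: [-0.0, 0.0, 0.7]
grip_width: 91.9
finger_force: 0.0
```

>>> jog_arm(
  targets=[
    {"xyz": [0, 0, 0], "spin": 0},
    {"xyz": [0, 0, 0], "spin": 0},
    {"xyz": [0, 0, 0], "spin": 0},
    {"xyz": [0, 0, 0], "spin": 0},
    {"xyz": [0, 0, 0], "spin": 0},
    {"xyz": [0, 0, 0], "spin": 0},
    {"xyz": [0, 0, 0], "spin": 0},
    {"xyz": [0, 0, 0], "spin": 0},
    {"xyz": [0, 0, 0], "spin": 0},
    {"xyz": [0, 0, 0], "spin": 0},
  ],
  gripper=0,
)

```text
time: 6.45
tool_pos: [468.3, 279.9, 38.2]
tcp_rot: [3.141, -0.0, -0.0]
contact_force: [0.8, -2.7, 5.1]
grip_width: 64.0
finger_force: 30.0
```

>>> jog_arm(
  targets=[
    {"xyz": [0, 0, -0.5], "spin": 0},
    {"xyz": [0, 0, -0.6], "spin": 0},
    {"xyz": [0, 0, -0.6], "spin": 0},
    {"xyz": [0.25, 0.4, 0], "spin": 0},
    {"xyz": [0.3, 0.5, 0], "spin": 0},
    {"xyz": [0.32, 0.55, 0], "spin": 0},
    {"xyz": [0.32, 0.55, 0], "spin": 0},
    {"xyz": [0.3, 0.5, 0], "spin": 0},
    {"xyz": [0.22, 0.3, 0], "spin": 0},
    {"xyz": [0.1, 0.2, 0], "spin": 0},
  ],
)

```text
time: 7.7
tool_pos: [613.1, 39.1, 172.6]
tcp_rot: [-3.141, 0.002, -0.001]
contact_force: [0.5, -0.8, -2.1]
grip_width: 64.0
finger_force: 30.0
```

```bash
python3 - <<'E'
from h import *
o=bot.get_obs();print(o['time'],o['tool_pos'],o['finger_force'],o['grip_width'])
w=cam('wrist');im=bot.capture('wrist');cv2.imwrite('pics/w2.png',im)
print('expected plate bolts', [proj(w,p).round(0) for p in[(530,123,6),(697,124,6),(532,-44,6),(699,-42,6)]], 'chuck c',proj(w,(614,40.5,25)))
E
```

```text
7.7 [613.13591862  39.07661211 172.62641401] 29.998600780963898 63.98566957536579
expected plate bolts [array([255., 249.]), array([245.,  98.]), array([399., 247.]), array([406.,  96.])] chuck c [325.95725394 180.57600811]
```

View pics/w2.png

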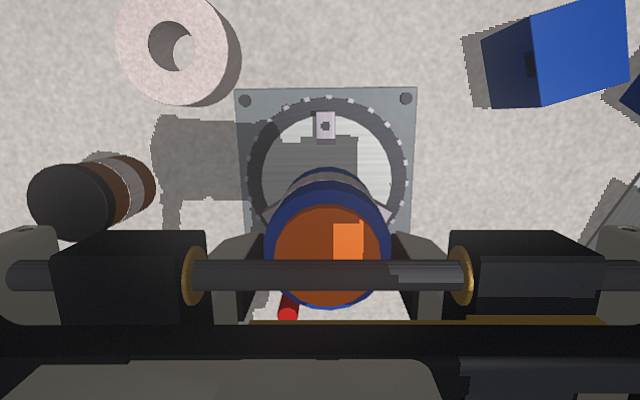

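The wrist view shows the canister over the chuck, with plate bolts at (244,100) and (405,98) within 2 px of prediction. The canister is centred to within 2 mm, so I'm lowering it.

>>> jog_arm(
  targets=[
    {"xyz": [0, -0.02, 0.3], "spin": 0},
    {"xyz": [0, 0, 0.4], "spin": 0},
    {"xyz": [0, 0, 0.35], "spin": 0},
    {"xyz": [0, 0, 0.15], "spin": 0},
    {"xyz": [0, 0, 0.08], "spin": 0},
    {"xyz": [0, 0, 0.04], "spin": 0},
    {"xyz": [0, 0, 0.02], "spin": 0},
    {"xyz": [0, 0, 0.01], "spin": 0},
    {"xyz": [0, 0, 0], "spin": 0},
    {"xyz": [0, 0, 0], "spin": 0},
  ],
)

```text
time: 9.0
tool_pos: [613.1, 41.5, 66.3]
tcp_rot: [3.142, -0.0, -0.0]
contact_force: [-0.3, -0.6, -3.5]
grip_width: 63.8
finger_force: 30.0
```

>>> jog_arm(
  targets=[
    {"xyz": [0, 0, 0.01], "spin": 0},
    {"xyz": [0, 0, 0.01], "spin": 0},
    {"xyz": [0, 0, 0], "spin": 0},
    {"xyz": [0, 0, 0], "spin": 0},
    {"xyz": [0, 0, 0], "spin": 0},
    {"xyz": [0, 0, 0], "spin": 0},
    {"xyz": [0, 0, 0], "spin": 0},
    {"xyz": [0, 0, 0], "spin": 0},
    {"xyz": [0, 0, 0], "spin": 0},
    {"xyz": [0, 0, 0], "spin": 0},
  ],
)

```text
time: 10.25
tool_pos: [613.0, 41.6, 64.4]
tcp_rot: [3.142, -0.0, -0.0]
contact_force: [0.1, 0.3, -2.0]
grip_width: 63.7
finger_force: 30.0
```

>>> jog_arm(
  targets=[
    {"xyz": [0, 0, 0.01], "spin": 0},
    {"xyz": [0, 0, 0.01], "spin": 0},
    {"xyz": [0, 0, 0], "spin": 0},
    {"xyz": [0, 0, 0], "spin": 0},
    {"xyz": [0, 0, 0], "spin": 0},
    {"xyz": [0, 0, 0], "spin": 0},
    {"xyz": [0, 0, 0], "spin": 0},
    {"xyz": [0, 0, 0], "spin": 0},
    {"xyz": [0, 0, 0], "spin": 0},
    {"xyz": [0, 0, 0], "spin": 0},
  ],
)

```text
time: 11.5
tool_pos: [613.1, 41.5, 63.2]
tcp_rot: [3.141, -0.001, -0.0]
contact_force: [-1.4, -1.3, 4.9]
grip_width: 64.2
finger_force: 30.0
```

>>> jog_arm(
  targets=[
    {"xyz": [0, 0, 0], "spin": 0},
    {"xyz": [0, 0, 0], "spin": 0},
    {"xyz": [0, 0, 0], "spin": 0},
    {"xyz": [0, 0, 0], "spin": 0},
    {"xyz": [0, 0, 0], "spin": 0},
    {"xyz": [0, 0, 0], "spin": 0},
    {"xyz": [0, 0, 0], "spin": 0},
    {"xyz": [0, 0, -0.2], "spin": 0},
    {"xyz": [0, 0, -0.5], "spin": 0},
    {"xyz": [0, 0, -0.6], "spin": 0},
  ],
  gripper=100,
)

```text
time: 12.75
tool_pos: [612.6, 41.5, 168.5]
tcp_rot: [3.142, 0.001, -0.0]
contact_force: [1.4, -0.8, 0.1]
grip_width: 91.9
finger_force: 0.0
```

>>> jog_arm(
  targets=[
    {"xyz": [-0.4, -0.14, 0], "spin": 0},
    {"xyz": [-0.5, -0.14, 0], "spin": 0},
    {"xyz": [-0.42, -0.14, 0], "spin": 0},
    {"xyz": [0, 0, 0], "spin": 0},
    {"xyz": [0, 0, 0], "spin": 0},
    {"xyz": [0, 0, 0], "spin": 0},
    {"xyz": [0, 0, 0], "spin": 0},
    {"xyz": [0, 0, 0], "spin": 0},
    {"xyz": [0, 0, 0], "spin": 0},
    {"xyz": [0, 0, 0], "spin": 0},
  ],
  gripper=60,
)

```text
time: 14.0
tool_pos: [507.4, 75.2, 166.8]
tcp_rot: [3.142, -0.0, -0.0]
contact_force: [-0.4, 0.3, 0.2]
grip_width: 55.0
finger_force: 0.0
```

```bash
python3 - <<'E'
from h import *
o=bot.get_obs();print(o['time'],o['tool_pos'],o['grip_width'],o['contact_force'])
w=cam('wrist');im=bot.capture('wrist');cv2.imwrite('pics/w3.png',im)
for b in blobs(im,(5,150,80),(14,255,255),100): print(b,plane(w,*b[0],108))
for b in blobs(im,(0,170,60),(4,255,255),40): print('red',b)
print(proj(w,(507.5,75.5,105)))
E
```

```text
14.0 [507.40611796  75.18540058 166.79132653] 55.01235013968261 [-0.39325801  0.32110807  0.22857979]
([374.7, 57.5], [339, 19, 73, 78, 4447]) [613.80544917  41.87869291 108.        ]
[326.86382721 202.4430309 ]
```

View pics/w3.png

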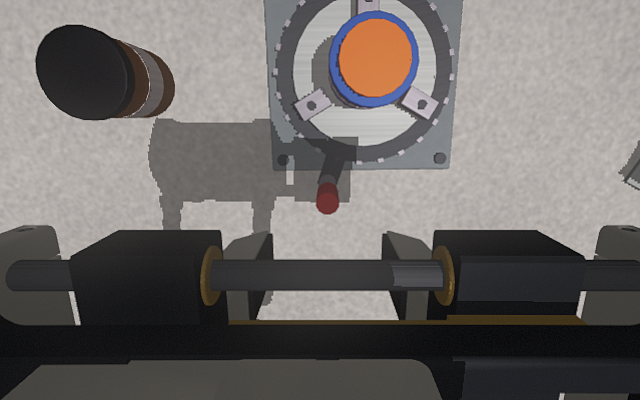

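The canister stands between the open jaws at (374,57), which is (613.8, 41.9). The handle's top is at (327,203) as predicted. Now gripping the handle.

>>> jog_arm(
  targets=[
    {"xyz": [0, 0, 0.4], "spin": 0},
    {"xyz": [0, 0, 0.4], "spin": 0},
    {"xyz": [0, 0, 0.3], "spin": 0},
    {"xyz": [0, 0, 0.1], "spin": 0},
    {"xyz": [0, 0, 0], "spin": 0},
    {"xyz": [0, 0, 0], "spin": 0},
    {"xyz": [0, 0, 0], "spin": 0},
    {"xyz": [0, 0, 0], "spin": 0},
    {"xyz": [0, 0, 0], "spin": 0},
    {"xyz": [0, 0, 0], "spin": 0},
  ],
)

```text
time: 15.3
tool_pos: [507.4, 75.2, 70.9]
tcp_rot: [3.142, -0.0, -0.0]
contact_force: [-0.2, -0.2, -0.5]
grip_width: 55.0
finger_force: 0.0
```

>>> jog_arm(
  targets=[
    {"xyz": [0, 0, 0], "spin": 0},
    {"xyz": [0, 0, 0], "spin": 0},
    {"xyz": [0, 0, 0], "spin": 0},
    {"xyz": [0, 0, 0], "spin": 0},
    {"xyz": [0, 0, 0], "spin": 0},
    {"xyz": [0, 0, 0], "spin": 0},
    {"xyz": [0, 0, 0], "spin": 0},
    {"xyz": [0, 0, 0], "spin": 0},
    {"xyz": [0, 0, 0], "spin": 0},
    {"xyz": [0, 0, 0], "spin": 0},
  ],
  gripper=0,
)

```text
time: 16.55
tool_pos: [507.4, 75.2, 70.8]
tcp_rot: [3.142, -0.0, -0.0]
contact_force: [-0.2, 0.0, -0.1]
grip_width: 0.6
finger_force: 0.0
```

>>> jog_arm(
  targets=[
    {"xyz": [-0.036, 0.135, 0], "spin": 0},
    {"xyz": [-0.023, 0.138, 0], "spin": 0},
    {"xyz": [-0.009, 0.14, 0], "spin": 0},
    {"xyz": [0.005, 0.14, 0], "spin": 0},
    {"xyz": [0.019, 0.139, 0], "spin": 0},
    {"xyz": [0.033, 0.136, 0], "spin": 0},
    {"xyz": [0, 0, 0], "spin": 0},
    {"xyz": [0, 0, 0], "spin": 0},
    {"xyz": [0, 0, 0], "spin": 0},
    {"xyz": [0, 0, 0], "spin": 0},
  ],
)

```text
time: 17.8
tool_pos: [506.5, 9.3, 70.8]
tcp_rot: [-3.142, -0.0, 0.0]
contact_force: [-0.0, -1.3, 0.2]
grip_width: 0.5
finger_force: 0.0
```

```bash
python3 - <<'E'
from h import *
s=bot.capture('scene');d=bot.capture('side');w=bot.capture('wrist')
for n,i in(('scene',s),('side',d)):
    print(n,[b for b in blobs(i,(0,150,60),(4,255,255),10)])
cs,cd=cam('scene'),cam('side')
print([proj(c,(507.5,75.5,z)).round(1) for c in(cs,cd) for z in(60,105)])
f=lambda i,x,y:cv2.resize(i[y:y+75,x:x+100],(400,300),interpolation=cv2.INTER_CUBIC)
cv2.imwrite('pics/h.png',np.vstack([np.hstack([f(s,290,180),f(d,280,170)]),np.hstack([cv2.resize(w,(400,300)),cv2.resize(cv2.imread('pics/w3.png')[150:330,200:440],(400,300))])]))
E
```

```text
scene [([340.9, 205.0], [340, 201, 3, 9, 25])]
side [([6.9, 78.3], [0, 64, 16, 31, 205]), ([264.9, 355.9], [255, 353, 23, 8, 56])]
[array([340.2, 209.4]), array([340.3, 200.9]), array([322.3, 205.1]), array([322.1, 193. ])]
```

View pics/h.png

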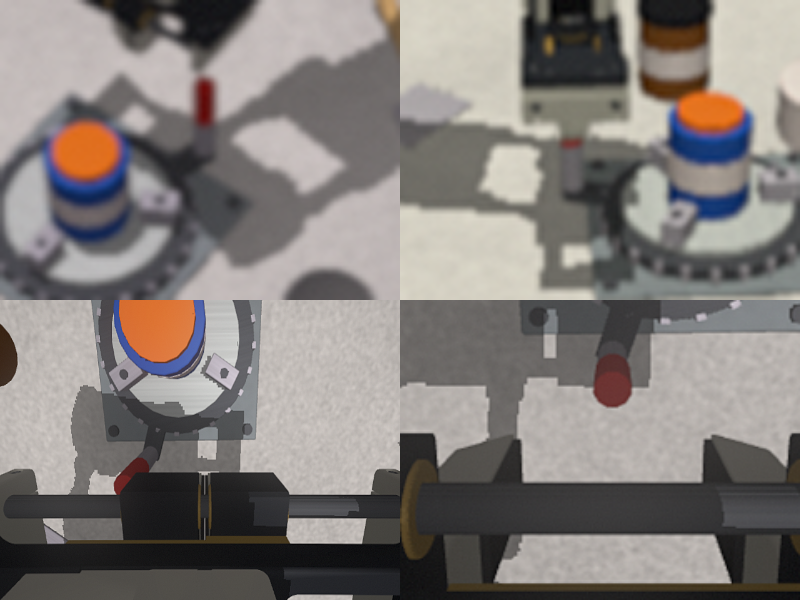

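The mosaic shows the handle unmoved, at scene (341,205) and side (322,200), and the closed fingers beside it. The grasp missed, so I'm checking the numbers.

```bash
python3 - <<'E'
from h import *
o=bot.get_obs();print(o['time'],o['tool_pos'],o['contact_force'],o['joint_positions'])
w=cam('wrist');cs,cd=cam('scene'),cam('side');t=o['tool_pos']
print('tcp in scene,side,wrist',[proj(c,t).round(1) for c in(cs,cd,w)])
im=bot.capture('wrist')
print(blobs(im,(0,150,60),(6,255,255),10)); print('wrist proj of handle z60,105',[proj(w,(507.5,75.5,z)).round(1) for z in(60,105)])
E
```

```text
17.95 [506.47472268   9.12176658  70.86868214] [-0.18356836 -0.02869069  0.3012674 ] [-1.33396774e-01  4.42678621e-01  1.74051857e+00  9.08454848e-06
  9.58282974e-01  1.43730362e+00]
tcp in scene,side,wrist [array([324. , 197.1]), array([322.6, 213.7]), array([327.3, 228.2])]
[([207.3, 231.9], [183, 211, 55, 48, 967])]
wrist proj of handle z60,105 [array([224.3, 221. ]), array([198., 248.])]
```

>>> jog_arm(
  targets=[
    {"xyz": [0, 0, -0.6], "spin": 0},
    {"xyz": [0, 0, -0.4], "spin": 0},
    {"xyz": [0.01, -0.42, 0], "spin": 0},
    {"xyz": [0, -0.41, 0], "spin": 0},
    {"xyz": [0, 0, 0.0], "spin": 0},
    {"xyz": [0, 0, 0.4], "spin": 0},
    {"xyz": [0, 0, 0.4], "spin": 0},
    {"xyz": [0, 0, 0.3], "spin": 0},
    {"xyz": [0, 0, 0.15], "spin": 0},
    {"xyz": [0, 0, 0.08], "spin": 0},
  ],
  gripper=60,
)

```text
time: 19.25
tool_pos: [507.5, 74.9, 44.2]
tcp_rot: [3.141, 0.0, -0.001]
contact_force: [0.6, -1.0, 0.8]
grip_width: 55.1
finger_force: 0.0
```

>>> jog_arm(
  targets=[
    {"xyz": [0, 0, 0], "spin": 0},
    {"xyz": [0, 0, 0], "spin": 0},
    {"xyz": [0, 0, 0], "spin": 0},
    {"xyz": [0, 0, 0], "spin": 0},
    {"xyz": [0, 0, 0], "spin": 0},
    {"xyz": [0, 0, 0], "spin": 0},
    {"xyz": [0, 0, 0], "spin": 0},
    {"xyz": [0, 0, 0], "spin": 0},
    {"xyz": [0, 0, 0], "spin": 0},
    {"xyz": [0, 0, 0], "spin": 0},
  ],
  gripper=0,
)

```text
time: 20.5
tool_pos: [507.6, 75.3, 44.8]
tcp_rot: [3.142, -0.001, -0.0]
contact_force: [-0.3, -1.1, 5.0]
grip_width: 18.4
finger_force: 30.0
```

The handle is held at 18.4 mm. The fingers evidently end about 35 mm above the reported TCP, and I'll allow for that from here on. Now turning.

>>> jog_arm(
  targets=[
    {"xyz": [-0.036, 0.135, 0], "spin": 0},
    {"xyz": [-0.023, 0.138, 0], "spin": 0},
    {"xyz": [-0.009, 0.14, 0], "spin": 0},
    {"xyz": [0.005, 0.14, 0], "spin": 0},
    {"xyz": [0.019, 0.139, 0], "spin": 0},
    {"xyz": [0.033, 0.136, 0], "spin": 0},
    {"xyz": [0.02, 0.065, 0], "spin": 0},
    {"xyz": [0, 0, 0], "spin": 0},
    {"xyz": [0, 0, 0], "spin": 0},
    {"xyz": [0, 0, 0], "spin": 0},
  ],
)

```text
time: 21.75
tool_pos: [507.5, 4.2, 44.6]
tcp_rot: [-3.141, 0.001, 0.0]
contact_force: [-2.0, 0.7, 5.3]
grip_width: 18.5
finger_force: 30.0
```

>>> jog_arm(
  targets=[
    {"xyz": [0.025, 0.066, 0], "spin": 0},
    {"xyz": [0.028, 0.064, 0], "spin": 0},
    {"xyz": [0, 0, 0], "spin": 0},
    {"xyz": [0, 0, 0], "spin": 0},
    {"xyz": [0, 0, 0], "spin": 0},
    {"xyz": [0, 0, 0], "spin": 0},
    {"xyz": [0, 0, 0], "spin": 0},
    {"xyz": [0, 0, 0], "spin": 0},
    {"xyz": [0, 0, 0], "spin": 0},
    {"xyz": [0, 0, 0], "spin": 0},
  ],
)

```text
time: 23.0
tool_pos: [511.7, -6.0, 44.6]
tcp_rot: [-3.141, 0.001, 0.0]
contact_force: [-1.7, 1.9, 7.4]
grip_width: 18.3
finger_force: 30.0
```

>>> jog_arm(
  targets=[
    {"xyz": [0.031, 0.063, 0], "spin": 0},
    {"xyz": [0.034, 0.061, 0], "spin": 0},
    {"xyz": [0, 0, 0], "spin": 0},
    {"xyz": [0, 0, 0], "spin": 0},
    {"xyz": [0, 0, 0], "spin": 0},
    {"xyz": [0, 0, 0], "spin": 0},
    {"xyz": [0, 0, 0], "spin": 0},
    {"xyz": [0, 0, 0], "spin": 0},
    {"xyz": [0, 0, 0], "spin": 0},
    {"xyz": [0, 0, 0], "spin": 0},
  ],
)

```text
time: 24.25
tool_pos: [515.3, -14.1, 44.6]
tcp_rot: [-3.138, 0.004, 0.0]
contact_force: [-7.8, 8.9, 10.8]
grip_width: 17.8
finger_force: 30.0
```

>>> jog_arm(
  targets=[
    {"xyz": [0, 0, 0], "spin": 0},
    {"xyz": [0, 0, 0], "spin": 0},
    {"xyz": [0, 0, 0], "spin": 0},
    {"xyz": [0, 0, 0], "spin": 0},
    {"xyz": [0, 0, -0.2], "spin": 0},
    {"xyz": [0, 0, -0.5], "spin": 0},
    {"xyz": [0, 0, -0.6], "spin": 0},
    {"xyz": [0, 0, -0.6], "spin": 0},
    {"xyz": [0, 0, 0], "spin": 0},
    {"xyz": [0, 0, 0], "spin": 0},
  ],
  gripper=60,
)

```text
time: 25.5
tool_pos: [517.0, -16.4, 195.7]
tcp_rot: [-3.141, 0.001, -0.0]
contact_force: [-0.2, 0.1, -0.1]
grip_width: 55.2
finger_force: 0.0
```

```bash
python3 - <<'E'
from h import *
o=bot.get_obs();print(o['time'],o['tool_pos'],o['contact_force'])
s,d=cam('scene'),cam('side')
print('cover',tri([s,d],[(247,156.6),(338,291)]), 'bar centre',tri([s,d],[(247.2,153.9),(334.3,285.8)]))
S=lambda x,y:((x-400)/5.4545+215,y/5.4545+135); D=lambda x,y:(x/5+300,y/5+265)
for n,a,b in(('upR',(487,160),(357,42)),('loR',(438,48),(52,230)),('upL',(660,180),(272,205))): pass
print([tri([s,d],[S(*a),D(*b)]).round(0) for a,b in(((440,48),(357,42)),((495,165),(357,42)),((440,48),(272,205)),((495,165),(272,205)),((660,180),(150,70)),((660,180),(62,238)))])
w=cam('wrist');im=bot.capture('wrist');cv2.imwrite('pics/w5.png',im)
for b in blobs(im,(5,150,80),(14,255,255),100): print(b,plane(w,*b[0],108))
E
```

```text
25.5 [516.95062635 -16.43534    195.71837731] [-0.20958456  0.11461442 -0.13405122]
cover [ 529.77729747 -315.07498886   68.15017201] bar centre [ 524.21102223 -313.1624836    81.25721992]
[array([ 594., -356.,  159.]), array([ 609., -301.,  106.]), array([ 559., -399.,  105.]), array([ 571., -345.,   45.]), array([ 518., -251.,   45.]), array([ 474., -297.,  -25.])]
([256.1, 76.8], [224, 43, 65, 68, 3459]) [613.46647873  40.23522031 108.        ]
```

>>> jog_arm(
  targets=[
    {"xyz": [-0.08, 0.5, 0], "spin": 0},
    {"xyz": [-0.08, 0.58, 0], "spin": 0},
    {"xyz": [-0.08, 0.58, 0], "spin": 0},
    {"xyz": [-0.08, 0.58, 0], "spin": 0},
    {"xyz": [-0.08, 0.58, 0], "spin": 0},
    {"xyz": [-0.1, 0.58, 0], "spin": 1},
    {"xyz": [0, 0, 0], "spin": 1},
    {"xyz": [0, 0, 0], "spin": 1},
    {"xyz": [0, 0, 0], "spin": 1},
    {"xyz": [0, 0, 0], "spin": 0.7},
  ],
)

```text
time: 26.8
tool_pos: [476.6, -288.0, 194.4]
tcp_rot: [-3.141, 0.004, -0.473]
contact_force: [0.4, -0.7, -0.5]
grip_width: 55.0
finger_force: 0.0
```

```bash
python3 - <<'E'
from h import *
o=bot.get_obs();print(o['time'],o['tool_pos'],o['tcp_rot'])
w=cam('wrist');im=bot.capture('wrist');cv2.imwrite('pics/w6.png',im)
print(w['eye'],w['rotation'])
for b in blobs(im,(50,100,30),(80,255,255),300): print('green',b)
E
```

```text
26.8 [ 476.61908421 -287.97684145  194.38979447] [-3.14084111  0.0036057  -0.47307959]
[ 536.88971564 -318.66404856  387.60816662] [ 2.88531719e+00  9.13370637e-04 -2.04302675e+00]
green ([341.4, 85.2], [265, 36, 145, 132, 10255])
```

View pics/w6.png

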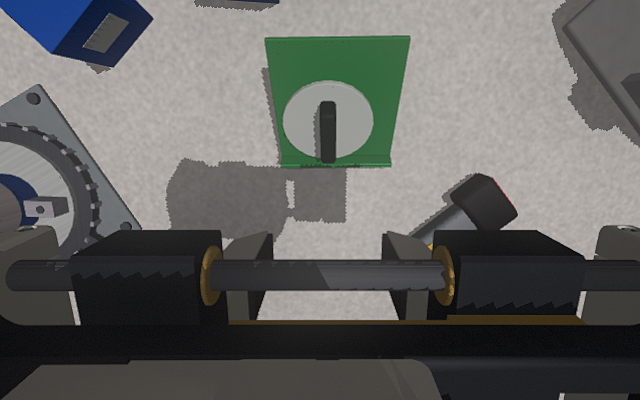

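The wrist view shows the rack's face with top corners at (265,38) and (410,36), the cover centred near (328,120) and the bar along the image's vertical at x≈328. The tool's yaw is already nearly aligned.

```bash
python3 - <<'E'
from h import *
w=cam('wrist');im=cv2.imread('pics/w6.png')
A,B=plane(w,265,38,111),plane(w,410,36,111); e=B-A; print('top edge',A.round(1),B.round(1),np.linalg.norm(e))
yaw=np.arctan2(e[0],-e[1]); ex=np.array([np.cos(yaw),np.sin(yaw),0]); ex*=np.sign(ex[0]); print('rack yaw',np.arctan2(ex[1],ex[0]))
t=np.radians(35); n=-np.sin(t)*ex+np.cos(t)*np.array([0,0,1]); m=(A+B)/2
lo=[]
def onface(u,v,h):
    d=ray(w,u,v); return w['eye']+d*((m+h*n-w['eye'])@n)/(d@n)
hsv=cv2.cvtColor(im,cv2.COLOR_BGR2HSV); roi=np.zeros(im.shape[:2],np.uint8); roi[60:162,270:400]=255
white=cv2.bitwise_and(cv2.inRange(hsv,(0,0,110),(180,60,255)),roi)
cs,_=cv2.findContours(white,cv2.RETR_EXTERNAL,cv2.CHAIN_APPROX_NONE); c=cv2.convexHull(max(cs,key=cv2.contourArea))
P=np.array([onface(*p[0],6) for p in c]); sl=np.cross(n,ex); sl/=np.linalg.norm(sl); up=np.cross(sl,n); up*=np.sign(up[2])
q=np.c_[(P-m)@up,(P-m)@sl]
(c0,r)=cv2.minEnclosingCircle(q.astype(np.float32)); print('circle',c0,r)
C=m+c0[0]*up+c0[1]*sl; print('cover underside centre',C, 'bottom edge up-coord',[((onface(*p,0)-m)@up).round(1) for p in((281,165),(391,165))])
bar=cv2.bitwise_and(cv2.inRange(hsv,(0,0,0),(180,255,60)),roi); k=max(cv2.findContours(bar,0,1)[0],key=cv2.contourArea); print('bar rect',cv2.minAreaRect(k))
T=C+30*n; print('bar top centre',T,'pixel',proj(w,T),'bar mid h18',C+18*n)
print('bar top ends px',[proj(w,T+s*27*up).round(0) for s in(1,-1)])
E
```

```text
top edge [ 608.2 -302.1  111. ] [ 559.  -400.8  111. ] 110.25490717218237
rack yaw -0.4624115980937868
circle (-74.85699462890625, 8.244241714477539) 43.42728805541992
cover underside centre [ 532.40444806 -316.73913184   68.06379178] bottom edge up-coord [np.float64(-132.3), np.float64(-134.3)]
bar rect ((327.5, 131.5), (59.0, 15.0), 90.0)
bar top centre [ 517.00427748 -309.06282534   92.63835311] pixel [327.75373919 140.1071656 ] bar mid h18 [ 523.16434571 -312.13334794   82.80852858]
bar top ends px [array([327., 114.]), array([328., 163.])]
```

>>> jog_arm(
  targets=[
    {"xyz": [0.33, 0, 0], "spin": 0},
    {"xyz": [0.33, 0, 0], "spin": 0},
    {"xyz": [0, 0, 0.5], "spin": 0},
    {"xyz": [0, 0, 0.5], "spin": 0},
    {"xyz": [0, 0, 0.4], "spin": 0},
    {"xyz": [0, 0, 0.25], "spin": 0},
    {"xyz": [0, 0, 0.12], "spin": 0},
    {"xyz": [0, 0, 0.05], "spin": 0},
    {"xyz": [0, 0, 0], "spin": 0},
    {"xyz": [0, 0, 0], "spin": 0},
  ],
)

```text
time: 28.1
tool_pos: [524.9, -312.6, 51.7]
tcp_rot: [3.141, -0.002, -0.47]
contact_force: [0.8, 0.3, 0.5]
grip_width: 55.1
finger_force: 0.0
```

>>> jog_arm(
  targets=[
    {"xyz": [0, 0, 0], "spin": 0},
    {"xyz": [0, 0, 0], "spin": 0},
    {"xyz": [0, 0, 0], "spin": 0},
    {"xyz": [0, 0, 0], "spin": 0},
    {"xyz": [0, 0, 0], "spin": 0},
    {"xyz": [0, 0, 0], "spin": 0},
    {"xyz": [0, 0, 0], "spin": 0},
    {"xyz": [0, 0, 0], "spin": 0},
    {"xyz": [0, 0, 0], "spin": 0},
    {"xyz": [0, 0, 0], "spin": 0},
  ],
  gripper=0,
)

```text
time: 29.35
tool_pos: [524.5, -312.3, 50.9]
tcp_rot: [3.142, -0.0, -0.47]
contact_force: [-0.1, -0.5, 0.4]
grip_width: 14.0
finger_force: 30.0
```

The bar is held at 14.0 mm. I'm lifting and carrying the cover to the canister, aiming 5 mm towards the cover's low side so that it settles centred.

>>> jog_arm(
  targets=[
    {"xyz": [0, 0, -0.2], "spin": 0},
    {"xyz": [0, 0, -0.5], "spin": 0},
    {"xyz": [0, 0, -0.6], "spin": 0},
    {"xyz": [0, 0, -0.57], "spin": 0},
    {"xyz": [0, 0, 0], "spin": 0},
    {"xyz": [-0.1, -0.3, 0], "spin": 0},
    {"xyz": [-0.12, -0.5, 0], "spin": 0},
    {"xyz": [-0.15, -0.55, 0], "spin": 0},
    {"xyz": [-0.15, -0.55, 0], "spin": 0},
    {"xyz": [-0.15, -0.55, 0], "spin": 0},
  ],
)

```text
time: 30.6
tool_pos: [564.5, -110.2, 198.9]
tcp_rot: [3.142, 0.004, -0.47]
contact_force: [0.3, 0.2, -1.7]
grip_width: 13.9
finger_force: 30.0
```

>>> jog_arm(
  targets=[
    {"xyz": [-0.15, -0.55, 0], "spin": 0},
    {"xyz": [-0.15, -0.55, 0], "spin": 0},
    {"xyz": [-0.13, -0.5, 0], "spin": 0},
    {"xyz": [-0.08, -0.38, 0], "spin": 0},
    {"xyz": [0, 0, 0], "spin": 0},
    {"xyz": [0, 0, 0], "spin": 0},
    {"xyz": [0, 0, 0], "spin": 0},
    {"xyz": [0, 0, 0], "spin": 0},
    {"xyz": [0, 0, 0], "spin": 0},
    {"xyz": [0, 0, 0], "spin": 0},
  ],
)

```text
time: 31.85
tool_pos: [600.9, 46.1, 200.5]
tcp_rot: [-3.142, -0.0, -0.471]
contact_force: [-0.4, 0.9, -0.7]
grip_width: 14.0
finger_force: 30.0
```

```bash
python3 - <<'E'
from h import *
o=bot.get_obs();print(o['time'],o['tool_pos'],o['tcp_rot'],o['grip_width'])
w=cam('wrist');im=bot.capture('wrist');d=bot.capture('side')
print('cover centre expected',proj(w,o['tool_pos']+[8,-4.1,17]),'seal now',proj(w,(613.5,40.2,108)))
cv2.imwrite('pics/w7.png',np.hstack([im[40:,140:540][:,:],cv2.resize(d[140:260,290:423],(400,360),interpolation=cv2.INTER_CUBIC)]))
E
```

```text
31.85 [600.86355011  46.09758992 200.51016502] [-3.14150983e+00 -1.53939020e-04 -4.70730354e-01] 14.034587075763486
cover centre expected [327.50871535 222.63942009] seal now [326.77761567 178.02052225]
```

View pics/w7.png

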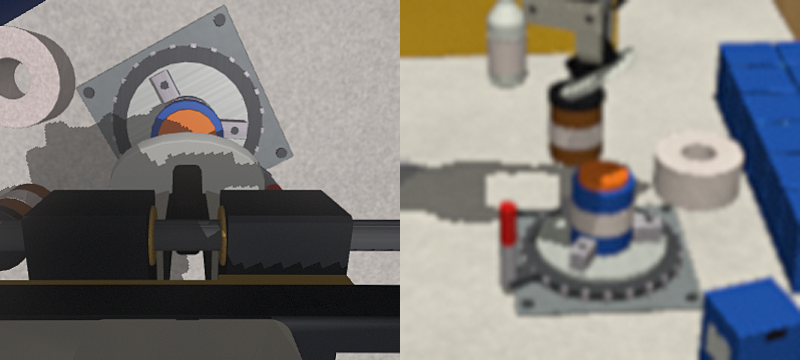

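The left crop shows the cover held tilted, centred at x≈328 over the seal. The right crop shows the clamped canister with the handle turned. Lowering.

>>> jog_arm(
  targets=[
    {"xyz": [0, 0, 0.3], "spin": 0},
    {"xyz": [0, 0, 0.4], "spin": 0},
    {"xyz": [0, 0, 0.25], "spin": 0},
    {"xyz": [0, 0, 0.1], "spin": 0},
    {"xyz": [0, 0, 0.04], "spin": 0},
    {"xyz": [0, 0, 0], "spin": 0},
    {"xyz": [0, 0, 0], "spin": 0},
    {"xyz": [0, 0, 0], "spin": 0},
    {"xyz": [0, 0, 0], "spin": 0},
    {"xyz": [0, 0, 0], "spin": 0},
  ],
)

```text
time: 33.2
tool_pos: [600.9, 46.4, 113.3]
tcp_rot: [-3.142, -0.0, -0.47]
contact_force: [-0.7, 0.3, -0.3]
grip_width: 13.6
finger_force: 30.0
```

>>> jog_arm(
  targets=[
    {"xyz": [0, 0, 0.02], "spin": 0},
    {"xyz": [0, 0, 0], "spin": 0},
    {"xyz": [0, 0, 0], "spin": 0},
    {"xyz": [0, 0, 0], "spin": 0},
    {"xyz": [0, 0, 0], "spin": 0},
    {"xyz": [0, 0, 0], "spin": 0},
    {"xyz": [0, 0, 0], "spin": 0},
    {"xyz": [0, 0, 0], "spin": 0},
    {"xyz": [0, 0, 0], "spin": 0},
    {"xyz": [0, 0, 0], "spin": 0},
  ],
)

```text
time: 34.45
tool_pos: [600.9, 46.4, 111.6]
tcp_rot: [-3.142, -0.0, -0.47]
contact_force: [0.3, 0.9, -1.2]
grip_width: 14.0
finger_force: 30.0
```

>>> jog_arm(
  targets=[
    {"xyz": [0, 0, 0.025], "spin": 0},
    {"xyz": [0, 0, 0], "spin": 0},
    {"xyz": [0, 0, 0], "spin": 0},
    {"xyz": [0, 0, 0], "spin": 0},
    {"xyz": [0, 0, 0], "spin": 0},
    {"xyz": [0, 0, 0], "spin": 0},
    {"xyz": [0, 0, 0], "spin": 0},
    {"xyz": [0, 0, 0], "spin": 0},
    {"xyz": [0, 0, 0], "spin": 0},
    {"xyz": [0, 0, 0], "spin": 0},
  ],
)

```text
time: 35.7
tool_pos: [600.9, 46.4, 109.6]
tcp_rot: [-3.142, -0.0, -0.47]
contact_force: [-0.4, 0.2, -2.6]
grip_width: 14.0
finger_force: 30.0
```

>>> jog_arm(
  targets=[
    {"xyz": [0, 0, 0.02], "spin": 0},
    {"xyz": [0, 0, 0], "spin": 0},
    {"xyz": [0, 0, 0], "spin": 0},
    {"xyz": [0, 0, 0], "spin": 0},
    {"xyz": [0, 0, 0], "spin": 0},
    {"xyz": [0, 0, 0], "spin": 0},
    {"xyz": [0, 0, 0], "spin": 0},
    {"xyz": [0, 0, 0], "spin": 0},
    {"xyz": [0, 0, 0], "spin": 0},
    {"xyz": [0, 0, 0], "spin": 0},
  ],
)

```text
time: 36.95
tool_pos: [600.9, 46.4, 108.0]
tcp_rot: [-3.142, -0.0, -0.47]
contact_force: [-0.5, 0.2, -1.7]
grip_width: 13.6
finger_force: 30.0
```

>>> jog_arm(
  targets=[
    {"xyz": [0, 0, 0.02], "spin": 0},
    {"xyz": [0, 0, 0], "spin": 0},
    {"xyz": [0, 0, 0], "spin": 0},
    {"xyz": [0, 0, 0], "spin": 0},
    {"xyz": [0, 0, 0], "spin": 0},
    {"xyz": [0, 0, 0], "spin": 0},
    {"xyz": [0, 0, 0], "spin": 0},
    {"xyz": [0, 0, 0], "spin": 0},
  ],
)

```text
invalid input
```

>>> jog_arm(
  targets=[
    {"xyz": [0, 0, 0.02], "spin": 0},
    {"xyz": [0, 0, 0], "spin": 0},
    {"xyz": [0, 0, 0], "spin": 0},
    {"xyz": [0, 0, 0], "spin": 0},
    {"xyz": [0, 0, 0], "spin": 0},
    {"xyz": [0, 0, 0], "spin": 0},
    {"xyz": [0, 0, 0], "spin": 0},
    {"xyz": [0, 0, 0], "spin": 0},
    {"xyz": [0, 0, 0], "spin": 0},
    {"xyz": [0, 0, 0], "spin": 0},
  ],
)

```text
time: 38.2
tool_pos: [600.9, 46.4, 106.5]
tcp_rot: [-3.142, -0.0, -0.47]
contact_force: [-0.1, -0.3, -1.4]
grip_width: 13.9
finger_force: 30.0
```

>>> jog_arm(
  targets=[
    {"xyz": [0, 0, 0.025], "spin": 0},
    {"xyz": [0, 0, 0], "spin": 0},
    {"xyz": [0, 0, 0], "spin": 0},
    {"xyz": [0, 0, 0], "spin": 0},
    {"xyz": [0, 0, 0], "spin": 0},
    {"xyz": [0, 0, 0], "spin": 0},
    {"xyz": [0, 0, 0], "spin": 0},
    {"xyz": [0, 0, 0], "spin": 0},
    {"xyz": [0, 0, 0], "spin": 0},
    {"xyz": [0, 0, 0], "spin": 0},
  ],
)

```text
time: 39.45
tool_pos: [601.1, 46.4, 104.8]
tcp_rot: [-3.141, -0.001, -0.47]
contact_force: [-0.8, 1.4, 6.0]
grip_width: 13.7
finger_force: 30.0
```

Contact at about 6 N. Releasing the cover so it settles flat on the seal.

>>> jog_arm(
  targets=[
    {"xyz": [0, 0, 0], "spin": 0},
    {"xyz": [0, 0, 0], "spin": 0},
    {"xyz": [0, 0, 0], "spin": 0},
    {"xyz": [0, 0, 0], "spin": 0},
    {"xyz": [0, 0, -0.3], "spin": 0},
    {"xyz": [0, 0, -0.4], "spin": 0},
    {"xyz": [-0.5, 0, 0], "spin": 0},
    {"xyz": [-0.5, 0, 0], "spin": 0},
    {"xyz": [0, 0, 0], "spin": 0},
    {"xyz": [0, 0, 0], "spin": 0},
  ],
  gripper=40,
)

```text
time: 40.7
tool_pos: [530.3, 82.5, 160.8]
tcp_rot: [-3.141, -0.001, -0.47]
contact_force: [-0.4, -0.2, 0.7]
grip_width: 37.2
finger_force: 0.0
```

```bash
python3 - <<'E'
from h import *
o=bot.get_obs();print(o['time'],o['tool_pos'],o['tcp_rot'],o['grip_width'])
w=cam('wrist');im=bot.capture('wrist');cv2.imwrite('pics/w8.png',im)
hsv=cv2.cvtColor(im,cv2.COLOR_BGR2HSV)
for z in(112,): print('pred centre',proj(w,(613.5,40.2,z)))
c0=proj(w,(613.5,40.2,113)).astype(int)
roi=np.zeros(im.shape[:2],np.uint8);cv2.circle(roi,tuple(int(v) for v in c0),100,255,-1); roi[225:]=0
dark=cv2.bitwise_and(cv2.inRange(hsv,(0,0,0),(180,255,55)),roi)
for k in cv2.findContours(dark,0,1)[0]:
    if cv2.contourArea(k)>150: print('dark',cv2.minAreaRect(k),cv2.contourArea(k))
white=cv2.bitwise_and(cv2.inRange(hsv,(0,0,90),(180,40,255)),roi)
for k in cv2.findContours(white,0,1)[0]:
    if cv2.contourArea(k)>300: print('white',cv2.boundingRect(k),cv2.fitEllipse(k) if len(k)>5 else 0,cv2.contourArea(k))
print('orange',blobs(im,(5,150,60),(14,255,255),10))
y0,x0=max(c0[1]-90,0),c0[0]-100
g=im[y0:y0+180:9,x0:x0+200:5].mean(2).astype(int)
print('\n'.join(''.join('%x'%(v//16) for v in r) for r in g))
E
```

```text
40.7 [530.29778024  82.48123239 160.78754417] [-3.14114528e+00 -1.33092825e-03 -4.70019614e-01] 37.213389900570654
pred centre [327.57996855  75.53805531]
white (227, 0, 201, 172) ((333.4315185546875, 81.19408416748047), (171.57742309570312, 193.38357543945312), 95.58061218261719) 25926.5
orange []
aabbababa77855555555555555555688888bbabb
aaaaaa78955555556bbcbccc555555568889babb
bab7877655558aaaabbbbbbccccc55555588bbbc
7887775555476a55bbbcdcbccccccc6666588bbb
888885555bcb68dddddddddddddccdcc656688bb
88885555bbbbddddddd2338ddddddcccc5666cab
788a555bbbbddddddd54454dddddddcdca66668b
8885555bbaddddddd954454ddddddddcdc966688
888555bbcddddddddd54454dddddddddcdd666d8
889555bbbdddddddd744554dddddddddccc66698
888555cbadddddddd744453ddddddddddcd66688
7885556c6dddddddd734453dddddddddb4b66688
b687555b6dddddddd734452ddddddddddd666788
bb78555467ddddddda34453ddddddddcca665b88
bbb78555567dddddd734458ddddddddc76669888
bbbb78555576ddddda75aadddddddcc566667888
bbbbb789555576dddddddddddddcc66667666667
bbbb88788555554bbbaccbabcc66666687534455
bb667765888a5555555555555655568857776444
667666665544455633355544448889bbbcbbbcbc
```

The pixel map shows the cover lying flat on top with its bar across it. Fitting its centre now.

```bash
python3 - <<'E'
from h import *
o=bot.get_obs();w=cam('wrist');im=cv2.imread('pics/w8.png');hsv=cv2.cvtColor(im,cv2.COLOR_BGR2HSV)
m=cv2.inRange(im,(203,203,203),(255,255,255));m[200:]=0
m=cv2.morphologyEx(m,cv2.MORPH_OPEN,np.ones((5,5),np.uint8))
k=cv2.convexHull(max(cv2.findContours(m,0,1)[0],key=cv2.contourArea))
print('rect',cv2.boundingRect(k))
for z in(113,107):
    P=np.array([plane(w,*p[0],z)[:2] for p in k],np.float32);c,r=cv2.minEnclosingCircle(P);x,y,ww,hh=0,0,0,0;print(z,c,r)
g=im.mean(2)[:200,270:390]; b=((g<95)*255).astype(np.uint8); b=cv2.morphologyEx(b,cv2.MORPH_OPEN,np.ones((7,7),np.uint8))
for q in cv2.findContours(b,0,1)[0]:
    if cv2.contourArea(q)>400:
        (cx,cy),s,a=cv2.minAreaRect(q);print('bar',cx+270,cy,s,a,plane(w,cx+270,cy,137))
print('pred bar top ends',[proj(w,np.array([613.5,40.2,137])+t*np.array([.8916,-.4529,0])) for t in(-27,27)])
E
```

```text
rect (268, 27, 121, 126)
113 (603.3889770507812, 44.844032287597656) 41.56740188598633
107 (603.7201538085938, 44.659698486328125) 42.60184097290039
bar 304.45043182373047 176.12701416015625 (95.54351043701172, 57.48516082763672) 21.317913055419922 [562.33056632  83.17195327 137.        ]
bar 327.4528388977051 89.49909973144531 (22.09040641784668, 89.30485534667969) 1.080924153327942 [603.98433431  44.99228377 137.        ]
bar 317.5917778015137 8.724170684814453 (28.75664710998535, 102.29512023925781) 79.04593658447266 [646.62466577  29.85095347 137.        ]
pred bar top ends [array([327.37455612, 116.71613971]), array([327.4401684,  22.3692572])]
```

The cover is flat but sits 11 mm short along tool x, at (603.7, 44.9) against (613.5, 40.2). I'm regripping it level to recentre.

>>> jog_arm(
  targets=[
    {"xyz": [0.5, 0, 0], "spin": 0},
    {"xyz": [0.53, 0, 0], "spin": 0},
    {"xyz": [0, 0, 0], "spin": 0},
    {"xyz": [0, 0, 0.4], "spin": 0},
    {"xyz": [0, 0, 0.3], "spin": 0},
    {"xyz": [0, 0, 0.15], "spin": 0},
    {"xyz": [0, 0, 0.06], "spin": 0},
    {"xyz": [0, 0, 0], "spin": 0},
    {"xyz": [0, 0, 0], "spin": 0},
    {"xyz": [0, 0, 0], "spin": 0},
  ],
)

```text
time: 42.0
tool_pos: [603.4, 45.3, 88.4]
tcp_rot: [-3.141, -0.001, -0.47]
contact_force: [0.2, -0.5, -0.1]
grip_width: 36.8
finger_force: 0.0
```

>>> jog_arm(
  targets=[
    {"xyz": [0, 0, 0], "spin": 0},
    {"xyz": [0, 0, 0], "spin": 0},
    {"xyz": [0, 0, 0], "spin": 0},
    {"xyz": [0, 0, 0], "spin": 0},
    {"xyz": [0, 0, 0], "spin": 0},
    {"xyz": [0, 0, 0], "spin": 0},
    {"xyz": [0, 0, 0], "spin": 0},
    {"xyz": [0, 0, 0], "spin": 0},
    {"xyz": [0, 0, 0], "spin": 0},
    {"xyz": [0, 0, 0], "spin": 0},
  ],
  gripper=0,
)

```text
time: 43.25
tool_pos: [603.0, 45.3, 87.7]
tcp_rot: [-3.142, -0.0, -0.47]
contact_force: [-0.7, -0.3, 1.0]
grip_width: 13.7
finger_force: 29.9
```

>>> jog_arm(
  targets=[
    {"xyz": [0, 0, -0.05], "spin": 0},
    {"xyz": [0, 0, 0], "spin": 0},
    {"xyz": [0.07, 0, 0], "spin": 0},
    {"xyz": [0.07, 0, 0], "spin": 0},
    {"xyz": [0, 0, 0], "spin": 0},
    {"xyz": [0, 0, 0.03], "spin": 0},
    {"xyz": [0, 0, 0.02], "spin": 0},
    {"xyz": [0, 0, 0.01], "spin": 0},
    {"xyz": [0, 0, 0], "spin": 0},
    {"xyz": [0, 0, 0], "spin": 0},
  ],
)

```text
time: 44.5
tool_pos: [612.9, 40.3, 87.5]
tcp_rot: [-3.142, -0.0, -0.47]
contact_force: [-3.0, -0.7, 5.6]
grip_width: 13.7
finger_force: 29.9
```

>>> jog_arm(
  targets=[
    {"xyz": [0, 0, 0.02], "spin": 0},
    {"xyz": [0, 0, 0.02], "spin": 0},
    {"xyz": [0, 0, 0.02], "spin": 0},
    {"xyz": [0, 0, 0], "spin": 0},
    {"xyz": [0, 0, 0], "spin": 0},
    {"xyz": [0, 0, 0], "spin": 0},
    {"xyz": [0, 0, 0], "spin": 0},
    {"xyz": [0, 0, 0], "spin": 0},
    {"xyz": [0, 0, 0], "spin": 0},
    {"xyz": [0, 0, 0], "spin": 0},
  ],
)

```text
time: 45.75
tool_pos: [612.9, 40.2, 82.6]
tcp_rot: [-3.142, -0.0, -0.47]
contact_force: [-2.4, 0.3, 5.0]
grip_width: 14.1
finger_force: 29.9
```

>>> jog_arm(
  targets=[
    {"xyz": [0, 0, 0.02], "spin": 0},
    {"xyz": [0, 0, 0.02], "spin": 0},
    {"xyz": [0, 0, 0], "spin": 0},
    {"xyz": [0, 0, 0], "spin": 0},
    {"xyz": [0, 0, 0], "spin": 0},
    {"xyz": [0, 0, 0], "spin": 0},
    {"xyz": [0, 0, 0], "spin": 0},
    {"xyz": [0, 0, 0], "spin": 0},
    {"xyz": [0, 0, 0], "spin": 0},
    {"xyz": [0, 0, 0], "spin": 0},
  ],
)

```text
time: 47.0
tool_pos: [613.0, 40.3, 80.7]
tcp_rot: [-3.141, -0.001, -0.47]
contact_force: [-4.9, 0.2, 12.9]
grip_width: 13.6
finger_force: 29.9
```

>>> jog_arm(
  targets=[
    {"xyz": [0, 0, 0.02], "spin": 0},
    {"xyz": [0, 0, 0.01], "spin": 0},
    {"xyz": [0, 0, 0], "spin": 0},
    {"xyz": [0, 0, 0], "spin": 0},
    {"xyz": [0, 0, 0], "spin": 0},
    {"xyz": [0, 0, 0], "spin": 0},
    {"xyz": [0, 0, 0], "spin": 0},
    {"xyz": [0, 0, 0], "spin": 0},
    {"xyz": [0, 0, 0], "spin": 0},
    {"xyz": [0, 0, 0], "spin": 0},
  ],
)

```text
time: 48.25
tool_pos: [613.3, 40.2, 80.6]
tcp_rot: [-3.141, -0.003, -0.47]
contact_force: [-11.0, 0.1, 26.4]
grip_width: 13.9
finger_force: 29.9
```

Hard stop at 26 N. Releasing, then checking.

>>> jog_arm(
  targets=[
    {"xyz": [0, 0, -0.03], "spin": 0},
    {"xyz": [0, 0, 0], "spin": 0},
    {"xyz": [0, 0, 0], "spin": 0},
    {"xyz": [0, 0, 0], "spin": 0},
    {"xyz": [0, 0, -0.2], "spin": 0},
    {"xyz": [0, 0, -0.4], "spin": 0},
    {"xyz": [0, 0, -0.4], "spin": 0},
    {"xyz": [-0.5, 0, 0], "spin": 0},
    {"xyz": [-0.5, 0, 0], "spin": 0},
    {"xyz": [0, 0, 0], "spin": 0},
  ],
  gripper=40,
)

```text
time: 49.5
tool_pos: [540.0, 77.7, 160.3]
tcp_rot: [-3.141, -0.0, -0.468]
contact_force: [0.1, -0.2, 0.5]
grip_width: 36.6
finger_force: 0.0
```

```bash
python3 - <<'E'
from h import *
o=bot.get_obs();print(o['time'],o['tool_pos'],o['contact_force'])
w=cam('wrist');im=bot.capture('wrist');cv2.imwrite('pics/w9.png',im)
m=cv2.inRange(im,(195,195,195),(255,255,255));m[200:]=0
m=cv2.morphologyEx(m,cv2.MORPH_OPEN,np.ones((5,5),np.uint8))
k=cv2.convexHull(max(cv2.findContours(m,0,1)[0],key=cv2.contourArea));print(cv2.boundingRect(k))
P=np.array([plane(w,*p[0],107)[:2] for p in k],np.float32);print(cv2.minEnclosingCircle(P))
b=((im.mean(2)<95)*255).astype(np.uint8); b=cv2.morphologyEx(b,cv2.MORPH_OPEN,np.ones((7,7),np.uint8)); x,y,ww,hh=cv2.boundingRect(k); b=b[y:y+hh,x:x+ww]
for q in cv2.findContours(b,0,1)[0]:
    if cv2.contourArea(q)>400:
        (cx,cy),s,a=cv2.minAreaRect(q);print('bar',cx+x,cy+y,s,a,plane(w,cx+x,cy+y,131))
print('pred',[proj(w,np.array([613.5,40.2,z])+t*np.array([.8916,-.4529,0])).round(1) for z,t in((131,-27),(131,27),(107,27),(107,-42),(107,42))])
E
```

```text
49.5 [540.01458004  77.65477586 160.34182246] [ 0.10835527 -0.22713579  0.48382102]
(270, 26, 128, 126)
((609.0171508789062, 36.94023895263672), 46.92301559448242)
bar 327.5 89.5 (87.0, 21.0) 90.0 [613.93197177  40.27130567 131.        ]
pred [array([327.8, 133.3]), array([328. ,  43.9]), array([328. ,  51.2]), array([327.7, 152.3]), array([328. ,  27.1])]
```

```bash
python3 -c "
from plant import bot
print(bot.close_job())"
```

```text
the job is handed in; nothing more can be done
None
```

I handed the job in at about 50 s: the canister is clamped in the chuck and the cover is pressed to a hard stop, within about 1 mm of centre; the hand-in gave no verdict, and I did not check jaw forces or cover level after letting go.

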